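# Lock the ravioli mould into the corner of the pasta board

### The job

Without gripping or lifting anything, push the metal ravioli mould along the pasta board with your fingertips until it sits flush in the board's corner, against both the back rail and the left stop. Only then push the wooden sliding block along the rail until it is up against the mould, so that the mould is locked in place. Leave everything else where it stands, and finish clear of everything.

Things in the scene. Friction and masses are not known exactly. Their poses are not given: they have to be found in the camera images.
- board: Light wooden pasta board, fixed on the table (place and yaw vary). Plate 340 (x) x 500 (y) x 18 mm thick; origin at the centre of its underside, on the table, so its upper face is at z = 18 mm. With the mould flush in the corner, the mould's origin is at x = 70, y = 150 mm in this frame and their axes are parallel.
- corner (a point): The inner corner where the board's back rail meets its left stop, on the board's upper face; at x = 130, y = 220 mm in the board's frame, same axes. Back rail: inner face through this point, looking to -x, all along the board in y. Left stop: inner face through this point, looking to -y, 140 mm long in -x from here. Both are 30 mm high above the board face and 25 mm thick.
- mould: Ravioli mould of bare aluminium with 3 x 4 square pockets on top: a loose rectangular plate 120 (own x) x 140 (own y) x 30 mm high, 0.28 to 0.56 kg; it slides at 2 to 7 N (more at first touch). Origin at the centre of its underside. Starts flat on the board, short of the rail, turned at most 0.35 rad from the board's axes; its long side goes along the back rail.
- block (a joint): Travel (m) of the wooden sliding block along the board's own +y, towards the left stop. 0 = far right end, 0.24 = end of travel; it starts between 0 and 0.035. About 0.195 when it touches a mould that sits in the corner. It stays where it is left; about 2.5 N of friction.
- block_front (a point): Centre of the block's face that looks to the mould (board's +y), 19 mm above the board's upper face. The block is light wood, 70 mm (board x) x 88 mm (board y) x 35 mm high, its far side against the back rail (from x = +60 to +130 mm in the board's frame). It can only slide along the board's y.
- block_back (a point): Centre of the block's other end face (looks to the board's -y), where it is pushed; 19 mm above the board's upper face.
- stamp_round: Bystander: ravioli stamp with a round brass foot 56 mm across and a turned dark wooden handle, 72 mm high; stands on the near right part of the board. Origin under its centre.
- stamp_square: Bystander: ravioli stamp with a square brass foot 50 mm wide and a turned dark wooden handle, 72 mm high; stands on the near right part of the board. Origin under its centre.
- bowl: Bystander: terracotta bowl, 150 mm across, 60 mm high, on the table to the left of the board. Origin under its centre.
- jar: Bystander: amber glass jar 76 mm across, 120 mm high, on the table to the left of the board. Origin under its centre.
- mug: Bystander: white mug 80 mm across, 90 mm high, on the table to the left of the board. Origin under its centre.
- mill: Bystander: dark wooden pepper mill 58 mm across, 180 mm high, on the table to the right of the board. Origin under its centre.
- oil: Bystander: green bottle 66 mm across, 220 mm high, on the table to the right of the board. Origin under its centre.
Mind the look-alikes: they are no part of the job. There is more than one size of the mould; the one meant has the size given above.

How it is judged:
By the outcome, as a careful person would: the job done as asked, in the order asked, and still so for the second after the job is handed in, with the robot touching nothing.
It also fails if it takes over 67 s, if anything falls off the work surface, if the arm or the gripper's body presses on something with over 40 N, if the wrist force passes 120 N, or if a joint passes its speed limit or range.

### The arm

A 6-joint arm with a two-finger parallel gripper is mounted at the origin on the work surface. World frame = base frame: x ahead of the robot, y to its left, z up, the work surface at z = 0. Lengths are in m, angles in rad, forces in N, time in s.
With the tool pointing down it reaches from about 0.35 to 0.85 m from the base axis. Payload 8.1 kg.
Tool frame: the origin (TCP) lies on the mounting face of the last link; the fingertips stand 186 mm ahead of it and the grasp point (between the pads) lies 167 mm ahead of it; z points along the fingers, y is the line along which they close (so a half turn about z gives the same grasp; the last joint's range is limited). The gripper opens to 93 mm and grips with 3 to 60 N. Pads are 15 mm wide; open, the fingers measure 128 mm over their backs; the gripper's body (75 mm by 188 mm) begins 65 mm behind the grasp point.
Start: joints at [1.189, 0.13, 1.488, -0, 1.523, -0.085], TCP at [0.175, 0.574, 0.405] pointing down, gripper open.
Joint ranges: [-2.96, 2.96], [-0.89, 2.26], [0.02, 2.5], [-1.34, 4.48], [0, 2.73], [-2.66, 2.66]. Speed limits (rad/s): [2.39, 2.39, 2.79, 3.14, 3.14, 3.14].

### API

Orientations are given as a rotation vector (axis times angle).
In Python, from plant import * gives the robot as it stands. The module is installed in compiled form; this text tells all that it offers.
- The arm moves only by the tool arm_command, never from a script. Its argument "increments" is a list of rows, each a list of 6 numbers: the shift along the tool's x, y, z in units of 0.2 m (1.0 is 0.2 m), then the turn, a rotation vector about the tool's x, y, z in units of pi rad (1.0 is pi rad). A call has exactly 5 rows; each row is the pose to reach, as a shift and turn from the pose commanded when the call began, along the tool's axes at that moment, turning the shorter way round; what a row does not reach only later rows make up. A row lasts 1/8 s, in which the tool goes at most 62.5 mm and 10.7 degrees, less where a joint would pass 70% of its speed; a pose out of reach is approached as far as the arm can. A call with a number of a shift or a turn outside -1 to 1 is refused whole. A call with a gripper value outside its range is refused whole. "fingers" is the closure, from -1 (fully open) to 1 (shut), set as the call begins (left out, the last holds). The fingers move at their own pace and stop on an object; "force" is the grip in N (left out, the last holds). Time passes only in rows, so rows that repeat a pose let the fingers close, or fill a call up. It gives the time, the measured TCP pose, the force, the opening and the grip force at its end, in the units of the state.
- read_state(): the state, without advancing time (a new reading comes with each control period).
- read_camera(name): name is "scene" or "top"; returns a dict with "image" (480x640x3 uint8, red, green, blue), "fx", "fy", "cx", "cy" (pixels), "T" (4x4, takes a point from camera to world coordinates). Camera axes: x right, y down, z forward; pixel columns grow to the right and rows downward; lengths in m; the calibration is good to about 2 mm. A picture is of the moment at which its call begins. There is no depth.
- close_job(): hands the job in; it is judged then, once.
The state is a dict: "t": time; "q": joint angles; "dq": joint speeds; "joint_torque": joint torques, N m; "tool_pos": TCP position; "orientation": TCP orientation; "force": force on the tool from outside, world axes, zero at the start; "wrist_torque": the same for the moment, N m; "opening": finger opening in m; "gripper_force": force on a finger pad.
Only numpy, scipy, OpenCV 4.12 (cv2) and the standard library are available. Lean on these libraries where they do the work, as an engineer would, in place of code of your own. Each camera call takes 0.05 s, during which the arm holds its last target. There are 200 camera calls.

## Working session

There is one attempt and no reset: what is moved stays moved. The work goes in short steps, Python scripts to look and compute and a tool call to move; the robot and the scene stay as the last step left them, time stands still between calls to the robot, and variables do not carry over. Pictures are saved under pics/ and viewed, at most 10 in all, crops included, and the job is handed in when it is done.

Besides the shell and the picture viewer there is one more tool, called after "Emit:" as name(argument=value, ...) on one line, values as JSON. arm_command: Moves the arm, as the interface text tells. Shifts and turns lie within -1 to 1; 1 stands for 0.2 m of shift or pi rad of turn. Its arguments: {"type":"object","properties":{"increments":{"type":"array","items":{"type":"array","items":{"type":"number","minimum":-1,"maximum":1}}},"fingers":{"type":"number"},"force":{"type":"number"}},"required":["increments"]}

```bash
mkdir -p pics
python3 - <<'E'
from plant import *
import cv2,numpy as np
for n in("top","scene"):
    c=read_camera(n);cv2.imwrite(f"pics/{n}0.png",c["image"][:,:,::-1])
    print(n,c["fx"],c["fy"],c["cx"],c["cy"],np.round(c["T"],4).tolist())
print(read_state())
E
```

```text
top 467.5892508637411 467.5892508637411 317.4351501168064 230.91683812464584 [[0.0032, -0.9813, 0.1927, 0.2824], [-0.9997, -0.0078, -0.0227, 0.0104], [0.0237, -0.1926, -0.981, 1.3395], [0.0, 0.0, 0.0, 1.0]]
scene 448.90822968062656 448.90822968062656 319.48362709177775 237.41424787448818 [[-0.2203, 0.6824, -0.697, 1.2273], [0.9754, 0.1529, -0.1585, 0.1526], [-0.0016, -0.7148, -0.6994, 0.7597], [0.0, 0.0, 0.0, 1.0]]
{'t': 0.1, 'q': array([ 1.18858951e+00,  1.31080916e-01,  1.48915821e+00,  3.98949749e-06,
        1.52297581e+00, -8.53923369e-02]), 'dq': array([-0.00041598, -0.00114881, -0.00324061,  0.00011938, -0.00028876,
       -0.00058785]), 'joint_torque': array([ 1.32939407e-03, -5.61336029e+01, -4.93098164e+01,  7.70643004e-02,
        2.91320012e-02, -3.99557268e-05]), 'tool_pos': array([0.17538456, 0.57358725, 0.4038016 ]), 'orientation': array([-4.64469539e-01, -3.10668322e+00,  2.47719221e-03]), 'force': array([ 0.54822305, -0.07798528, -0.03929582]), 'wrist_torque': array([ 0.03917094,  0.0029    , -0.02412216]), 'gripper_force': 0.0, 'opening': 0.09307965357029632}
```

View pics/top0.png

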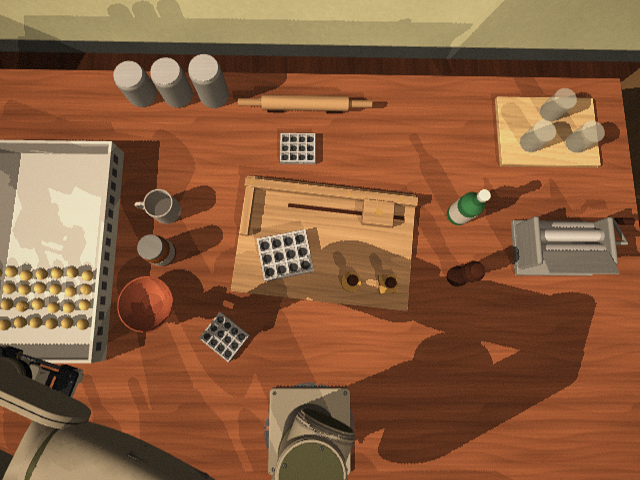

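View pics/scene0.png

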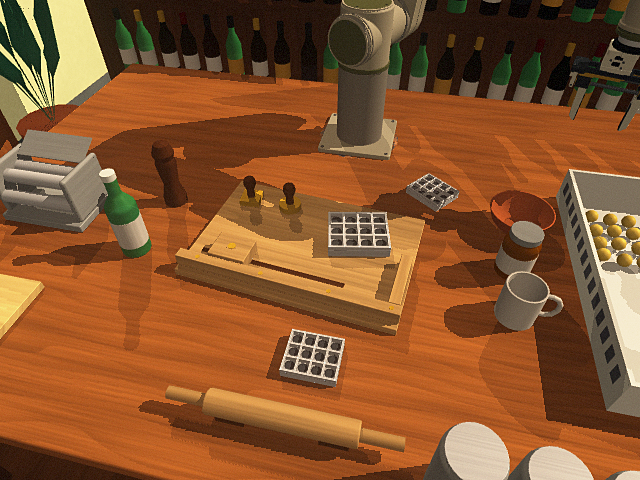

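The top view shows three moulds that could be meant: on the board at (285,255), behind the board at (297,148), and front-left on the table at (225,337). The one on the board is the largest and is the one described. The block is at (382,212), the stamps at (352,282) and (388,282), and the corner near (252,188). I'll check it in a close crop.

Run:
```python
import cv2
i=cv2.imread("pics/top0.png")[165:315,225:425]
cv2.imwrite("pics/crop0.png",cv2.resize(i,None,fx=4,fy=4,interpolation=cv2.INTER_CUBIC))
i=cv2.imread("pics/scene0.png")[165:335,170:430]
cv2.imwrite("pics/crop1.png",cv2.resize(i,None,fx=3,fy=3,interpolation=cv2.INTER_CUBIC))
```

```text
(no output)
```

View pics/crop0.png

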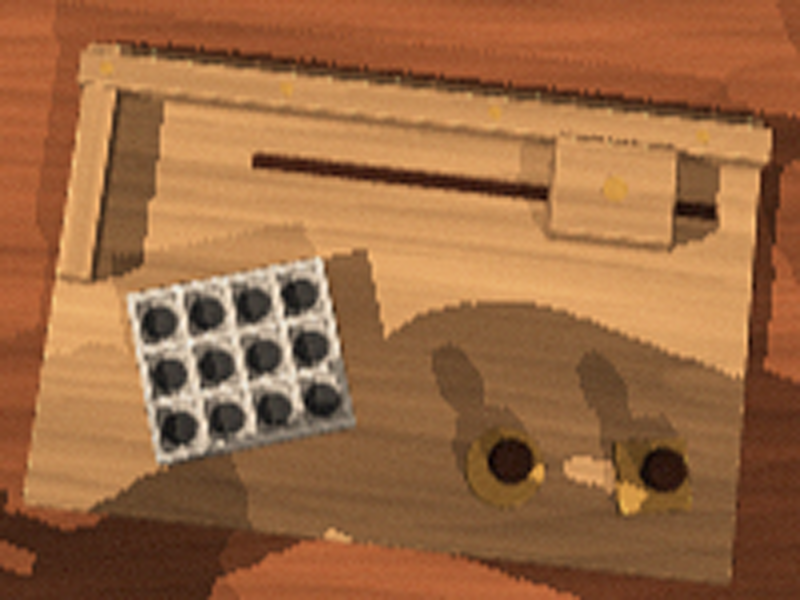

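View pics/crop1.png

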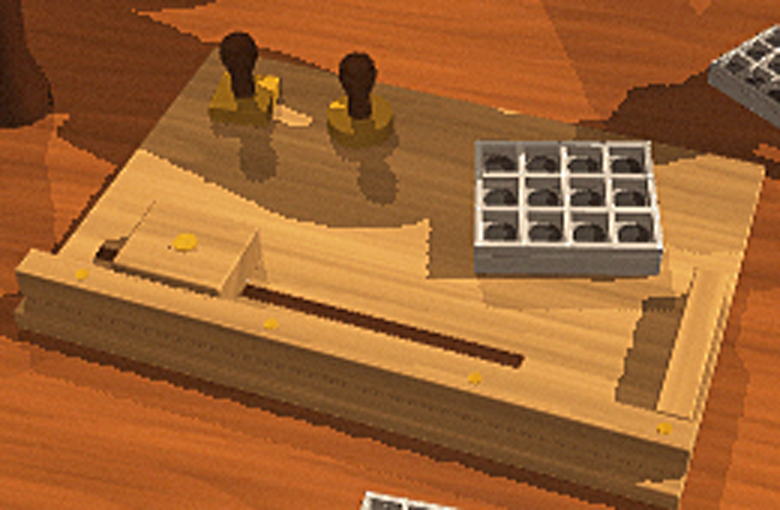

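The crops show the mould on the board with 3 x 4 pockets, its top-face corners at crop pixels (128,295), (322,258), (352,408) and (158,450). Next I fit the board and mould poses by least squares over both views.

```bash
cat > h.py <<'E'
from plant import *
import numpy as np
from scipy.optimize import least_squares
def proj(c,P):
    T=np.array(c["T"]);p=(np.asarray(P)-T[:3,3])@T[:3,:3]
    return np.c_[c["fx"]*p[:,0]/p[:,2]+c["cx"],c["fy"]*p[:,1]/p[:,2]+c["cy"]]
def w(pose,P):
    x,y,a=pose;P=np.asarray(P,float);c,s=np.cos(a),np.sin(a)
    return np.c_[x+c*P[:,0]-s*P[:,1],y+s*P[:,0]+c*P[:,1],P[:,2]]
def fit(obs,x0):
    f=lambda p:np.concatenate([(proj(c,w(p,np.array(P)/1000.))-px).ravel() for c,P,px in obs])
    r=least_squares(f,x0,loss="soft_l1");return r.x,r.fun.reshape(-1,2)
def inv(pose,P):
    x,y,a=pose;c,s=np.cos(a),np.sin(a);d=np.asarray(P)[...,:2]-[x,y]
    return np.stack([c*d[...,0]+s*d[...,1],-s*d[...,0]+c*d[...,1]],-1)
E
python3 - <<'E'
from h import *
t=read_camera("top");s=read_camera("scene")
tp=lambda a:np.array(a)/4+[225,165]
sp=lambda a:np.array(a)/3+[170,165]
b,r=fit([(t,[(-10,220,48),(-10,245,48),(130,220,48),(130,-250,48),(155,-250,48),(-170,250,18),(-170,-250,18)],
 tp([(93,278),(60,273),(117,92),(770,163),(772,125),(25,500),(730,575)])),
 (s,[(-10,220,48),(-10,245,48),(-170,250,18),(-170,-250,18),(130,220,48)],sp([(697,268),(730,268),(765,165),(215,50),(660,412)]))],[.5,0,0])
print("board",b,r.round(1).tolist())
M=[(60,70,48),(60,-70,48),(-60,-70,48),(-60,70,48)]
m,r=fit([(t,M,tp([(128,295),(322,258),(352,410),(158,450)])),
 (s,M,sp([(662,243),(475,247),(475,142),(650,142)]))],[.45,.05,.1])
print("mould",m,r.round(1).tolist())
print("mould in board",inv(b,m[:2]),m[2]-b[2])
# block top corners z=53 : front near/far , back
B=lambda d:[(60,d+88,53),(60,d,53),(130,d+88,53)]
for d in np.arange(-.25,-.2,.005)*1000: print(d,(((proj(t,w(b,np.array(B(d))/1000)))-[225,165])*4).round().tolist())
print("stamps px->",((proj(t,w(b,[(-.1,-.1,.018)]))-[225,165])*4).tolist())
for n,u in(("round",(505,480)),("square",(652,490))):
    r,_=fit([(t,[(0,0,20)],tp([u]))],[.4,-.1,0]);print(n,inv(b,r[:2]))
print("slot",inv(b,fit([(t,[(0,0,18)],tp([(252,160)]))],[.4,-.1,0])[0][:2]))
E
```

```text
board [ 0.51277121 -0.04235591 -0.10469007] [[-1.1, -0.5], [-1.7, -0.3], [-0.4, -1.8], [-0.4, -1.4], [-0.3, -0.3], [-1.2, 0.6], [0.0, 1.5], [-0.6, -1.5], [-0.3, 1.2], [0.0, -0.5], [-0.8, -1.6], [-2.3, -0.9]]
mould [0.47121747 0.07203265 0.2087524 ] [[-1.1, -1.1], [-0.6, -1.6], [0.5, 2.0], [-0.8, 2.2], [0.3, 1.8], [-0.6, -0.1], [-0.6, -0.7], [-0.7, -0.3]]
mould in board [-0.05327971  0.10941996] 0.31344246823709787
-250.0 [[640.0, 237.0], [764.0, 251.0], [648.0, 142.0]]
-245.0 [[633.0, 237.0], [757.0, 250.0], [641.0, 141.0]]
-240.0 [[626.0, 236.0], [750.0, 250.0], [634.0, 140.0]]
-235.0 [[619.0, 235.0], [742.0, 249.0], [627.0, 140.0]]
-229.99999999999997 [[612.0, 234.0], [735.0, 248.0], [620.0, 139.0]]
-224.99999999999997 [[605.0, 233.0], [728.0, 247.0], [613.0, 138.0]]
-219.99999999999997 [[597.0, 233.0], [721.0, 246.0], [606.0, 137.0]]
-214.99999999999997 [[590.0, 232.0], [714.0, 246.0], [599.0, 136.0]]
-209.99999999999997 [[583.0, 231.0], [707.0, 245.0], [592.0, 136.0]]
-204.99999999999997 [[576.0, 230.0], [700.0, 244.0], [585.0, 135.0]]
stamps px-> [[526.4013782367576, 457.8527248641751]]
round [-0.11738087 -0.08621619]
square [-0.11299645 -0.19008656]
slot [0.09343059 0.11856289]
```

Fit results: the mould in the board frame is at (-53, 109) mm with yaw +0.31. The block's travel is about 0.017, its back face at y≈-186. Starting to move, with the fingers part-closed so they make a two-point pusher.

Emit:
arm_command(increments=[[-0.16,-0.2,0,0,0,-0.012],[-0.32,-0.4,0,0,0,-0.024],[-0.48,-0.6,0,0,0,-0.036],[-0.64,-0.8,0,0,0,-0.048],[-0.8,-1.0,0,0,0,-0.061]], fingers=-0.33)

```text
t: 0.82
tool_pos: [0.2702, 0.3342, 0.4046]
orientation: [0.162, 3.137, 0.0]
force: [1.0, 0.2, -0.6]
opening: 0.062
gripper_force: 0.0
```

```bash
cat >> h.py <<'E'
from scipy.spatial.transform import Rotation as R
board=np.array([0.5128,-0.0424,-0.1047])
def to(bx,by,tipz,yaw):
    """tool-frame shift/turn in units to put tip at board (mm) bx,by, world tip height (mm); yaw of tool x in board frame"""
    s=read_state();Rn=R.from_rotvec(s["orientation"])
    g=w(board,[(bx/1000,by/1000,tipz/1000+.186)])[0]
    a=yaw+board[2];X=np.array([np.cos(a),np.sin(a),0]);Z=np.array([0,0,-1.])
    Rg=R.from_matrix(np.c_[X,np.cross(Z,X),Z])
    print("shift",(Rn.inv().apply(g-s["tool_pos"])/.2).round(3),"turn",((Rn.inv()*Rg).as_rotvec()/np.pi).round(3))
    where()
def where():
    s=read_state();p=inv(board,s["tool_pos"])*1000;Rm=R.from_rotvec(s["orientation"]).as_matrix()
    print("t",round(s["t"],2),"board xy",p.round(1),"tip z",round((s["tool_pos"][2]-.186)*1000,1),"yaw",round(np.arctan2(Rm[1,0],Rm[0,0])-board[2],3),
     "F board",R.from_euler("z",-board[2]).apply(s["force"]).round(1),"open",round(s["opening"],4),"q",s["q"].round(2))
E
python3 -c "
from h import *
to(-155,112,100,np.pi)"
```

```text
shift [-0.626 -1.187  0.593] turn [0. 0. 0.]
t 0.82 board xy [-280.6  349.2] tip z 218.6 yaw 3.143 F board [ 1.   0.3 -0.6] open 0.062 q [ 0.77 -0.35  1.93 -0.    1.56 -0.7 ]
```

Emit:
arm_command(increments=[[-0.16,-0.2,0,0,0,0],[-0.32,-0.4,0,0,0,0],[-0.48,-0.6,0,0,0,0],[-0.626,-0.8,0,0,0,0],[-0.626,-1.0,0,0,0,0]])

```text
t: 1.45
tool_pos: [0.3743, 0.1219, 0.4046]
orientation: [-0.167, -3.137, 0.001]
force: [0.6, -0.6, 0.5]
opening: 0.0618
gripper_force: 0.0
```

Emit:
arm_command(increments=[[0,-0.1,0.1,0,0,0],[0,-0.19,0.25,0,0,0],[0,-0.19,0.4,0,0,0],[0,-0.19,0.593,0,0,0],[0,-0.19,0.593,0,0,0]])

```text
t: 2.08
tool_pos: [0.3679, 0.0857, 0.2834]
orientation: [-0.165, -3.131, 0.001]
force: [-0.2, 0.3, 0.5]
opening: 0.0619
gripper_force: 0.0
```

```bash
python3 -c "
from h import *
to(-155,112,27,np.pi)
import cv2;c=read_camera('scene');i=c['image'][100:340,150:450,::-1];cv2.imwrite('pics/s1.png',cv2.resize(i,None,fx=2.5,fy=2.5))"
```

```text
shift [-0.014 -0.001  0.352] turn [-0.    -0.002 -0.   ]
t 2.08 board xy [-157.5  112.2] tip z 97.4 yaw 3.141 F board [-0.3  0.3  0.5] open 0.0619 q [ 0.09 -0.42  2.21 -0.    1.36 -1.37]
```

View pics/s1.png

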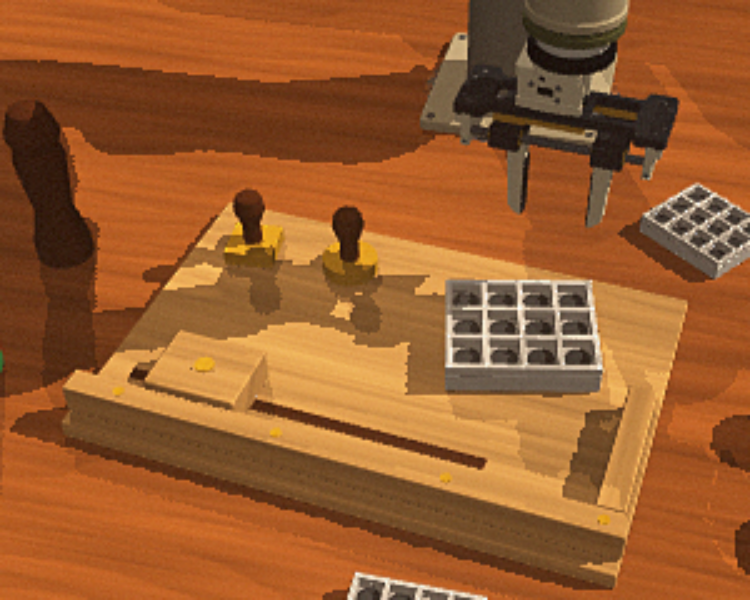

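The picture shows the fingertips in front of the mould's near edge, at about (515,210) and (597,220), with the mould at (520,335). Lowering, then a first push.

Emit:
arm_command(increments=[[-0.01,0,0.1,0,0,0],[-0.01,0,0.2,0,0,0],[-0.01,0,0.3,0,0,0],[-0.01,0,0.345,0,0,0],[-0.01,0,0.345,0,0,0]])

```text
t: 2.75
tool_pos: [0.3719, 0.0858, 0.2179]
orientation: [0.165, 3.137, 0.0]
force: [-0.2, -0.5, -0.1]
opening: 0.0618
gripper_force: 0.0
```

```bash
python3 -c "
from h import *
to(-155,112,27,np.pi)"
```

```text
shift [ 0.007 -0.004  0.025] turn [ 0.  0. -0.]
t 2.75 board xy [-153.6  112.8] tip z 31.9 yaw 3.141 F board [-0.2 -0.5 -0.1] open 0.0618 q [ 0.09 -0.32  2.26  0.    1.2  -1.37]
```

Emit:
arm_command(increments=[[-0.04,0,0.02,0,0,0],[-0.1,0,0.02,0,0,0],[-0.16,0,0.02,0,0,0],[-0.22,0,0.02,0,0,0],[-0.28,0,0.02,0,0,0]])

```text
t: 3.38
tool_pos: [0.4281, 0.0797, 0.2133]
orientation: [0.165, 3.137, 0.0]
force: [-1.0, 0.9, -0.1]
opening: 0.0617
gripper_force: 0.9
```

Emit:
arm_command(increments=[[-0.05,0,0,0,0,0],[-0.1,0,0,0,0,0],[-0.15,0,0,0,0,0],[-0.2,0,0,0,0,0],[-0.25,0,0,0,0,0]])

```text
t: 4.0
tool_pos: [0.4775, 0.0745, 0.2131]
orientation: [-0.165, -3.137, 0.0]
force: [-2.7, 0.3, 1.5]
opening: 0.0615
gripper_force: 1.1
```

```bash
python3 -c "
from h import *
to(2.5,112,27,np.pi)
import cv2;c=read_camera('scene');i=c['image'][150:330,200:450,::-1];cv2.imwrite('pics/s2.png',cv2.resize(i,None,fx=3,fy=3))"
```

```text
shift [-0.249 -0.003  0.   ] turn [-0. -0. -0.]
t 4.0 board xy [-47.3 112.5] tip z 27.1 yaw 3.141 F board [-2.8 -0.   1.5] open 0.0615 q [ 0.05  0.    1.99 -0.    1.15 -1.42]
```

View pics/s2.png

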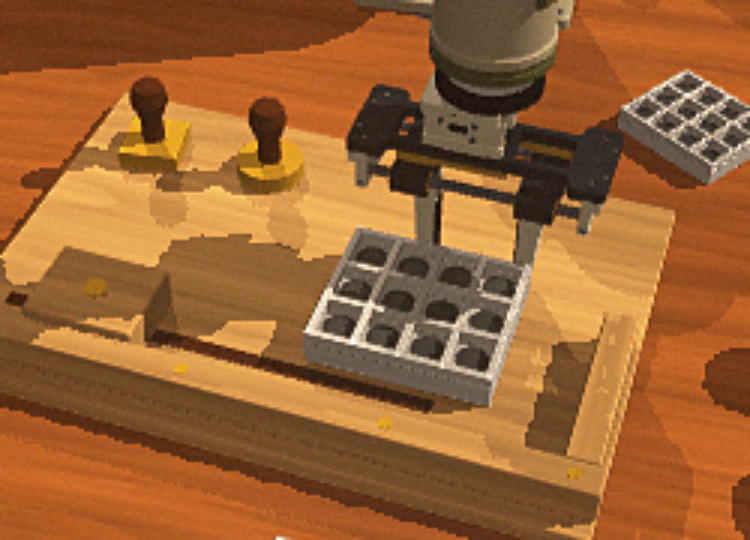

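The mould has squared up with the fingers. Its near edge runs (360,232) to (528,262) and its front-right corner is at (492,400). Now pushing it to the rail.

Emit:
arm_command(increments=[[-0.05,0,0,0,0,0],[-0.1,0,0,0,0,0],[-0.15,0,0,0,0,0],[-0.19,0,0,0,0,0],[-0.21,0,0,0,0,0]])

```text
t: 4.68
tool_pos: [0.5192, 0.0701, 0.2132]
orientation: [-0.165, -3.137, -0.0]
force: [-1.8, -0.6, 1.3]
opening: 0.0619
gripper_force: 1.4
```

Emit:
arm_command(increments=[[-0.01,0,0,0,0,0],[-0.02,0,0,0,0,0],[-0.03,0,0,0,0,0],[-0.035,0,0,0,0,0],[-0.04,0,0,0,0,0]])

```text
t: 5.3
tool_pos: [0.5255, 0.0695, 0.2128]
orientation: [-0.165, -3.133, -0.0]
force: [-13.9, 2.1, 9.1]
opening: 0.0619
gripper_force: 6.7
```

```bash
python3 -c "
from h import *
to(2.5,112,27,np.pi)"
```

```text
shift [-0.008 -0.003 -0.001] turn [-0.    -0.001 -0.   ]
t 5.3 board xy [  0.9 112.7] tip z 26.8 yaw 3.141 F board [-14.    0.7   9.1] open 0.0619 q [ 0.03  0.13  1.86  0.    1.16 -1.43]
```

Emit:
arm_command(increments=[[0.05,0,0,0,0,0],[0.15,0,0,0,0,0],[0.15,0,-0.15,0,0,0],[0.15,0,-0.3,0,0,0],[0.15,0,-0.4,0,0,0]])

```text
t: 5.92
tool_pos: [0.497, 0.0725, 0.295]
orientation: [0.165, 3.134, 0.0]
force: [0.2, -0.5, -0.4]
opening: 0.0619
gripper_force: 0.0
```

Emit:
arm_command(increments=[[-0.05,-0.1,0,0,0,0.05],[-0.15,-0.25,0,0,0,0.1],[-0.25,-0.4,0,0,0,0.15],[-0.35,-0.6,0,0,0,0.2],[-0.475,-0.785,0,0,0,0.25]])

```text
t: 6.55
tool_pos: [0.5751, -0.0949, 0.2934]
orientation: [1.36, 2.831, 0.0]
force: [0.7, 0.1, 0.5]
opening: 0.0619
gripper_force: 0.0
```

Emit:
arm_command(increments=[[0,0,0,0,0,0.05],[0,0,0,0,0,0.1],[0,0,0,0,0,0.15],[0,0,0,0,0,0.2],[0,0,0,0,0,0.25]])

```text
t: 7.18
tool_pos: [0.5747, -0.0937, 0.2933]
orientation: [2.34, 2.095, 0.001]
force: [-0.4, -0.7, -0.6]
opening: 0.0616
gripper_force: 0.0
```

```bash
python3 -c "
from h import *
to(66,-45,28,np.pi/2)
import cv2;c=read_camera('scene');i=c['image'][150:330,180:430,::-1];cv2.imwrite('pics/s3.png',cv2.resize(i,None,fx=3,fy=3))"
```

```text
shift [-0.002 -0.005  0.396] turn [ 0.     0.    -0.002]
t 7.17 board xy [ 66.9 -44.5] tip z 107.3 yaw 1.565 F board [-0.3 -0.7 -0.6] open 0.0616 q [-0.25  0.16  1.66 -0.    1.32 -0.14]
```

View pics/s3.png

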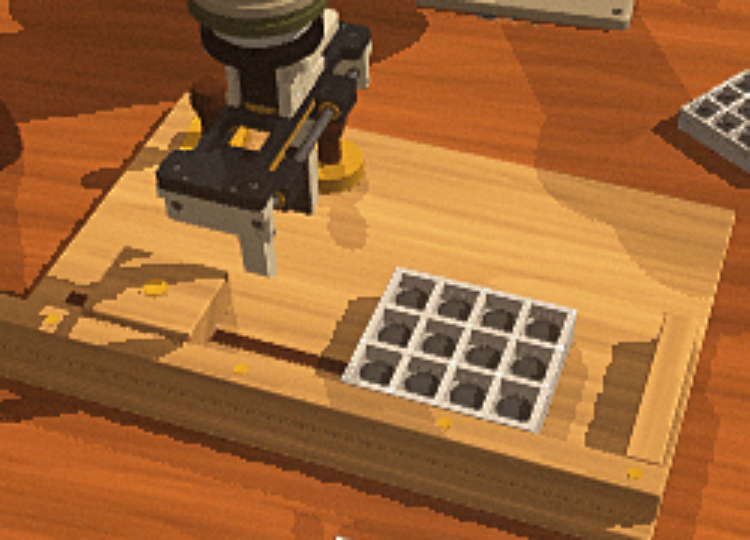

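The mould is now flush with the rail, with its right edge at (345,380) to (400,270) and about 55 mm left to the stop at (640,390). The tips are clear between the block and the mould. Lowering and pushing left.

Emit:
arm_command(increments=[[0,0,0.1,0,0,0],[0,0,0.2,0,0,0],[0,0,0.3,0,0,0],[0,0,0.395,0,0,0],[0,0,0.395,0,0,-0.001]])

```text
t: 7.85
tool_pos: [0.5736, -0.0934, 0.2113]
orientation: [-2.328, -2.103, 0.004]
force: [-0.5, 0.5, 0.9]
opening: 0.0617
gripper_force: 0.0
```

Emit:
arm_command(increments=[[0.06,0,0,0,0,0],[0.12,0,0,0,0,0],[0.18,0,0,0,0,0],[0.23,0,0,0,0,0],[0.28,0,0,0,0,0]])

```text
t: 8.48
tool_pos: [0.5806, -0.0372, 0.2144]
orientation: [2.331, 2.105, -0.0]
force: [-0.2, -3.0, 1.5]
opening: 0.0617
gripper_force: 1.4
```

Emit:
arm_command(increments=[[0.05,0,0,0,0,0],[0.1,0,0,0,0,0],[0.15,0,0,0,0,0],[0.2,0,0,0,0,0],[0.23,0,0,0,0,0]])

```text
t: 9.1
tool_pos: [0.5852, 0.0085, 0.2141]
orientation: [-2.331, -2.106, 0.0]
force: [-0.9, -2.3, 2.0]
opening: 0.0617
gripper_force: 1.4
```

```bash
python3 -c "
from h import *
to(66,72.5,28,np.pi/2)"
```

```text
shift [ 0.072 -0.003  0.001] turn [-0.     0.     0.001]
t 9.1 board xy [66.7 58.2] tip z 28.1 yaw 1.574 F board [-0.6 -2.3  2. ] open 0.0617 q [-0.07  0.26  1.7  -0.    1.18  0.03]
```

Emit:
arm_command(increments=[[0.015,0,0,0,0,0],[0.03,0,0,0,0,0],[0.045,0,0,0,0,0],[0.06,0,0,0,0,0],[0.07,0,0,0,0,0]])

```text
t: 9.72
tool_pos: [0.5865, 0.0213, 0.2141]
orientation: [2.331, 2.105, -0.002]
force: [-2.9, -11.2, 2.5]
opening: 0.062
gripper_force: 5.6
```

Emit:
arm_command(increments=[[0.004,0,0,0,0,0],[0.008,0,0,0,0,0],[0.012,0,0,0,0,0],[0.016,0,0,0,0,0],[0.02,0,0,0,0,0]])

```text
t: 10.35
tool_pos: [0.5866, 0.0224, 0.2142]
orientation: [2.331, 2.101, -0.009]
force: [-7.4, -23.4, 6.3]
opening: 0.0615
gripper_force: 12.5
```

```bash
python3 -c "
from h import *
to(66,72.5,28,np.pi/2)"
```

```text
shift [ 0.002 -0.003  0.001] turn [-0.     0.002  0.   ]
t 10.35 board xy [66.6 72.2] tip z 28.2 yaw 1.572 F board [ -4.9 -24.1   6.3] open 0.0615 q [-0.05  0.27  1.7  -0.01  1.18  0.06]
```

It is seated in y, with force rising at y=72.2 against 72.5 expected. Back off and re-press in x to make sure it stays flush on the rail.

Emit:
arm_command(increments=[[-0.05,0,0,0,0,0],[-0.15,0,0,0,0,0],[-0.15,0,-0.15,0,0,0],[-0.15,0,-0.3,0,0,0],[-0.15,0,-0.4,0,0,0]])

```text
t: 10.98
tool_pos: [0.5841, -0.0046, 0.2956]
orientation: [2.331, 2.105, 0.002]
force: [0.9, 0.6, -0.1]
opening: 0.062
gripper_force: 0.0
```

Emit:
arm_command(increments=[[0.05,-0.1,0,0,0,-0.05],[0.15,-0.25,0,0,0,-0.1],[0.25,-0.4,0,0,0,-0.15],[0.4,-0.5,0,0,0,-0.2],[0.54,-0.555,0,0,0,-0.25]])

```text
t: 11.6
tool_pos: [0.4835, 0.1153, 0.2939]
orientation: [-1.341, -2.84, -0.0]
force: [0.4, -0.5, -0.1]
opening: 0.0619
gripper_force: 0.0
```

Emit:
arm_command(increments=[[0,0,0,0,0,-0.05],[0,0,0,0,0,-0.1],[0,0,0,0,0,-0.15],[0,0,0,0,0,-0.2],[0,0,0,0,0,-0.25]])

```text
t: 12.22
tool_pos: [0.4844, 0.1145, 0.2938]
orientation: [-0.152, -3.137, -0.0]
force: [0.2, 0.7, 0.2]
opening: 0.0618
gripper_force: 0.0
```

```bash
python3 -c "
from h import *
to(-40,150,28,np.pi)
import cv2;c=read_camera('scene');i=c['image'][190:330,270:430,::-1];cv2.imwrite('pics/s4.png',cv2.resize(i,None,fx=4,fy=4))"
```

```text
shift [-0.024 -0.016  0.399] turn [ 0.    -0.     0.003]
t 12.22 board xy [-44.7 153.1] tip z 107.8 yaw 3.15 F board [0.1 0.7 0.2] open 0.0618 q [ 0.13 -0.07  1.89  0.    1.31 -1.35]
```

View pics/s4.png

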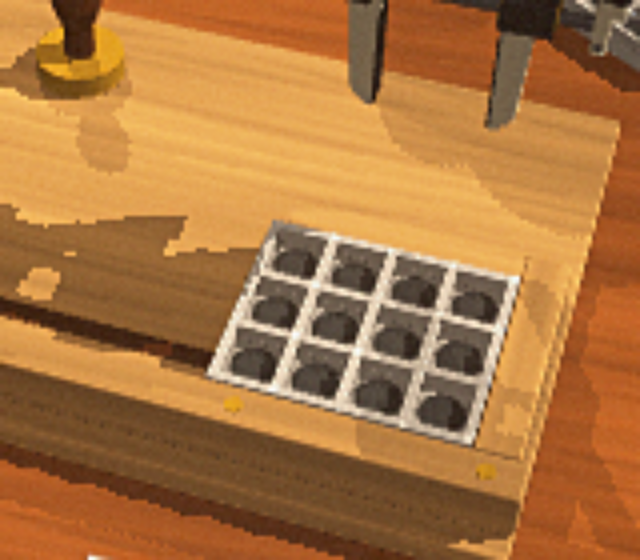

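The mould sits flush on both sides: no gap at the stop edge (518,280)–(478,440) or at the rail edge (210,375)–(475,442). One gentle confirming press in x.

Emit:
arm_command(increments=[[0,-0.015,0.1,0,0,0.003],[0,-0.015,0.2,0,0,0.003],[0,-0.015,0.3,0,0,0.003],[0,-0.015,0.395,0,0,0.003],[0,-0.015,0.395,0,0,0.003]])

```text
t: 12.9
tool_pos: [0.4832, 0.1114, 0.2134]
orientation: [-0.178, -3.133, 0.001]
force: [-0.6, 0.3, -0.5]
opening: 0.0621
gripper_force: 0.0
```

Emit:
arm_command(increments=[[-0.06,0,0,0,0,0],[-0.12,0,0,0,0,0],[-0.18,0,0,0,0,0],[-0.21,0,0,0,0,0],[-0.225,0,0,0,0,0]])

```text
t: 13.52
tool_pos: [0.5289, 0.1067, 0.215]
orientation: [-0.175, -3.135, -0.0]
force: [-8.7, 1.9, 6.6]
opening: 0.0616
gripper_force: 4.8
```

Emit:
arm_command(increments=[[-0.004,0,0,0,0,0],[-0.008,0,0,0,0,0],[-0.012,0,0,0,0,0],[-0.016,0,0,0,0,0],[-0.02,0,0,0,0,0]])

```text
t: 14.15
tool_pos: [0.5303, 0.1066, 0.2142]
orientation: [-0.174, -3.128, 0.001]
force: [-20.6, 1.6, 15.4]
opening: 0.0617
gripper_force: 10.3
```

```bash
python3 -c "
from h import *
where()"
```

```text
t 14.15 board xy [  1.8 150. ] tip z 28.2 yaw 3.135 F board [-20.7  -0.5  15.4] open 0.0617 q [ 0.1   0.16  1.83  0.    1.17 -1.36]
```

Emit:
arm_command(increments=[[0.05,0,0,0,0,0],[0.15,0,0,0,0,0],[0.15,0,-0.15,0,0,0],[0.15,0,-0.3,0,0,0],[0.15,0,-0.4,0,0,0]], fingers=0.57)

```text
t: 14.78
tool_pos: [0.5032, 0.1096, 0.2968]
orientation: [0.175, 3.134, 0.0]
force: [0.1, -0.0, -0.5]
opening: 0.0209
gripper_force: 0.0
```

```bash
python3 -c "
from h import *
to(92,-218,107,np.pi/2)
t=read_camera('top')
for n,u in (('oil',(461,218)),('mill',(456,280))):
    r,_=fit([(t,[(0,0,0)],np.array([u]))],[.4,-.1,0]);print(n,inv(board,r[:2]))
"
```

```text
shift [-0.599 -1.837  0.02 ] turn [0.001 0.    0.498]
t 14.78 board xy [-25.4 150.2] tip z 110.8 yaw 3.135 F board [ 0.1 -0.  -0.5] open 0.0209 q [ 0.11 -0.02  1.85 -0.    1.31 -1.34]
oil [ 0.11666292 -0.39272239]
mill [-0.06819622 -0.3871765 ]
```

Emit:
arm_command(increments=[[-0.1,-0.15,0,0,0,0.05],[-0.22,-0.35,0,0,0,0.1],[-0.35,-0.55,0,0,0,0.15],[-0.5,-0.75,0,0,0,0.2],[-0.6,-0.9,0,0,0,0.25]])

```text
t: 15.45
tool_pos: [0.6029, -0.0846, 0.2944]
orientation: [1.371, 2.827, -0.0]
force: [0.6, -0.7, -0.4]
opening: 0.0201
gripper_force: 0.0
```

Emit:
arm_command(increments=[[0,0,0,0,0,0.05],[0,0,0,0,0,0.1],[0,0,0,0,0,0.15],[0,0,0,0,0,0.2],[0,0,0,0,0,0.248]])

```text
t: 16.08
tool_pos: [0.6021, -0.0826, 0.2943]
orientation: [-2.34, -2.095, 0.0]
force: [-0.4, 0.4, 0.0]
opening: 0.0201
gripper_force: 0.0
```

Emit:
arm_command(increments=[[-0.2,0,0,0,0,0],[-0.4,0,0,0,0,0],[-0.6,0,0,0,0,0],[-0.8,0,0,0,0,0],[-0.93,0,0,0,0,0]])

```text
t: 16.7
tool_pos: [0.5822, -0.2694, 0.2943]
orientation: [-2.336, -2.1, 0.001]
force: [0.3, -0.8, -0.8]
opening: 0.0197
gripper_force: 0.0
```

Emit:
arm_command(increments=[[0,0,0,0,0,0],[0,0,0,0,0,0],[0,0,0,0,0,0],[0,0,0,0,0,0],[0,0,0,0,0,0]])

```text
t: 17.32
tool_pos: [0.583, -0.2671, 0.2952]
orientation: [2.334, 2.102, 0.0]
force: [0.2, -0.8, 0.3]
opening: 0.0196
gripper_force: 0.0
```

```bash
python3 -c "
from h import *
to(92,-218,35,np.pi/2)
import cv2;c=read_camera('scene');i=c['image'][130:310,90:340,::-1];cv2.imwrite('pics/s5.png',cv2.resize(i,None,fx=3,fy=3))"
```

```text
shift [-0.009 -0.006  0.371] turn [0. 0. 0.]
t 17.32 board xy [  93.3 -216.1] tip z 109.2 yaw 1.571 F board [ 0.3 -0.8  0.3] open 0.0196 q [-0.51  0.31  1.48  0.    1.35 -0.41]
```

View pics/s5.png

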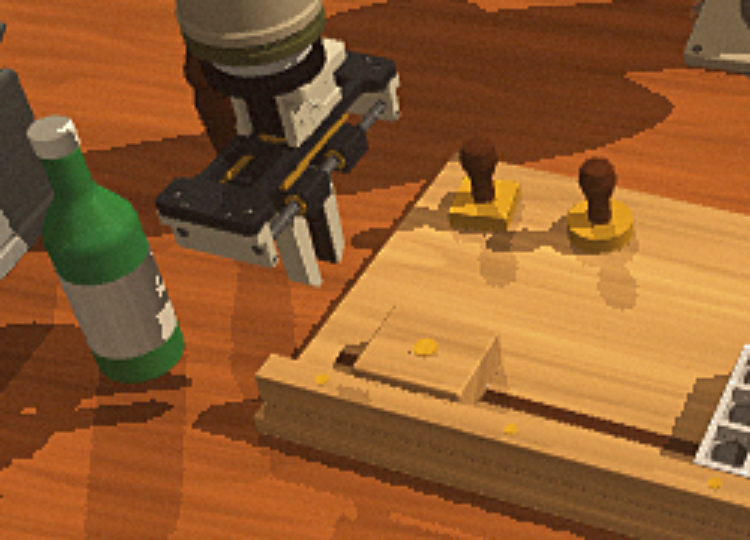

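The bottle at (110,260) is clear of the gripper, the tips hang just behind the block's back face at (360,365), and the stamps are clear. Lowering and pushing the block.

Emit:
arm_command(increments=[[0,-0.005,0.1,0,0,0],[0,-0.005,0.2,0,0,0],[0,-0.005,0.3,0,0,0],[0,-0.005,0.37,0,0,0],[0,-0.005,0.37,0,0,0]])

```text
t: 18.0
tool_pos: [0.5811, -0.2672, 0.2189]
orientation: [-2.333, -2.099, 0.002]
force: [-0.2, 0.1, 0.0]
opening: 0.0197
gripper_force: 0.0
```

Emit:
arm_command(increments=[[0.05,0,0,0,0,0],[0.11,0,0,0,0,0],[0.18,0,0,0,0,0],[0.25,0,0,0,0,0],[0.32,0,0,0,0,0]])

```text
t: 18.62
tool_pos: [0.589, -0.203, 0.2219]
orientation: [2.334, 2.101, 0.001]
force: [1.6, -3.0, 1.6]
opening: 0.02
gripper_force: 1.7
```

```bash
python3 -c "
from h import *
to(92,-15.5,35,np.pi/2)"
```

```text
shift [ 0.681 -0.003  0.004] turn [ 0.  0. -0.]
t 18.62 board xy [  92.6 -151.8] tip z 35.9 yaw 1.571 F board [ 1.9 -2.8  1.6] open 0.02 q [-0.41  0.34  1.59 -0.    1.21 -0.31]
```

Emit:
arm_command(increments=[[0.08,0,0,0,0,0],[0.16,0,0,0,0,0],[0.24,0,0,0,0,0],[0.32,0,0,0,0,0],[0.38,0,0,0,0,0]])

```text
t: 19.25
tool_pos: [0.5966, -0.1271, 0.221]
orientation: [-2.334, -2.102, 0.0]
force: [2.0, -3.7, -0.2]
opening: 0.0199
gripper_force: 1.6
```

Emit:
arm_command(increments=[[0.06,0,0,0,0,0],[0.12,0,0,0,0,0],[0.18,0,0,0,0,0],[0.22,0,0,0,0,0],[0.25,0,0,0,0,0]])

```text
t: 19.88
tool_pos: [0.6018, -0.0781, 0.221]
orientation: [-2.335, -2.102, 0.0]
force: [2.1, -3.0, 1.0]
opening: 0.0198
gripper_force: 1.4
```

```bash
python3 -c "
from h import *
to(92,-15.5,35,np.pi/2)"
```

```text
shift [ 0.053 -0.001  0.   ] turn [-0.  0. -0.]
t 19.88 board xy [ 92.2 -26.2] tip z 35.0 yaw 1.571 F board [ 2.4 -2.8  1. ] open 0.0198 q [-0.21  0.31  1.64 -0.    1.2  -0.11]
```

Emit:
arm_command(increments=[[0.012,0,0,0,0,0],[0.024,0,0,0,0,0],[0.036,0,0,0,0,0],[0.046,0,0,0,0,0],[0.054,0,0,0,0,0]])

```text
t: 20.5
tool_pos: [0.6027, -0.0686, 0.221]
orientation: [2.335, 2.101, -0.003]
force: [-0.0, -11.2, -1.3]
opening: 0.0197
gripper_force: 5.9
```

Emit:
arm_command(increments=[[0.004,0,0,0,0,0],[0.008,0,0,0,0,0],[0.012,0,0,0,0,0],[0.016,0,0,0,0,0],[0.016,0,0,0,0,0]])

```text
t: 21.12
tool_pos: [0.6028, -0.0678, 0.2211]
orientation: [2.334, 2.098, -0.007]
force: [-1.4, -20.0, -0.9]
opening: 0.0201
gripper_force: 10.1
```

```bash
python3 -c "
from h import *
to(92,-15.5,35,np.pi/2)"
```

```text
shift [ 0.002 -0.001  0.   ] turn [-0.     0.002 -0.001]
t 21.12 board xy [ 92.2 -15.9] tip z 35.1 yaw 1.569 F board [  0.7 -20.1  -0.9] open 0.0201 q [-0.19  0.31  1.64 -0.01  1.2  -0.09]
```

Contact is confirmed: 20 N at y=-15.9 against -15.5 expected. Backing off and raising well clear.

Emit:
arm_command(increments=[[-0.05,0,0,0,0,0],[-0.2,0,0,0,0,0],[-0.2,0,-0.2,0,0,0],[-0.2,0,-0.4,0,0,0],[-0.2,0,-0.6,0,0,0]])

```text
t: 21.75
tool_pos: [0.5987, -0.1041, 0.3419]
orientation: [-2.334, -2.101, -0.0]
force: [0.1, 0.0, 0.0]
opening: 0.0202
gripper_force: 0.0
```

Emit:
arm_command(increments=[[0,-0.1,-0.1,0,0,0],[0,-0.25,-0.2,0,0,0],[0,-0.4,-0.3,0,0,0],[0,-0.5,-0.3,0,0,0],[0,-0.5,-0.3,0,0,0]])

```text
t: 22.38
tool_pos: [0.4988, -0.0935, 0.4014]
orientation: [-2.335, -2.102, -0.001]
force: [-0.2, -0.1, -0.4]
opening: 0.0198
gripper_force: 0.0
```

```bash
python3 -c "
from h import *
where();print(read_state()['dq'].round(3))
import cv2;c=read_camera('scene');i=c['image'][160:330,170:430,::-1];cv2.imwrite('pics/s6.png',cv2.resize(i,None,fx=3,fy=3))"
```

```text
t 22.38 board xy [ -8.5 -52.3] tip z 215.4 yaw 1.571 F board [-0.2 -0.1 -0.4] open 0.0198 q [-0.29 -0.12  1.75  0.    1.52 -0.18]
[ 0.003  0.042 -0.028 -0.002 -0.017  0.006]
```

View pics/s6.png

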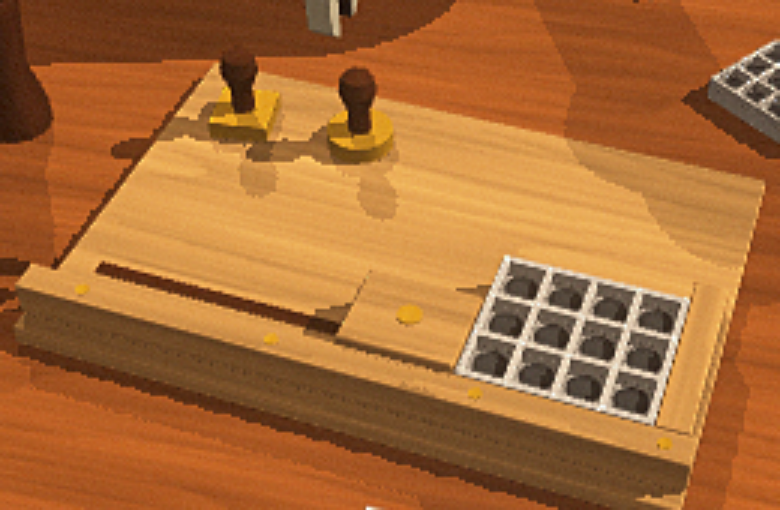

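The mould (575,340) is flush in the corner, the block (410,315) is up against it, the stamps haven't moved and the arm is clear.

```bash
python3 -c "
from plant import *
print(close_job())"
```

```text
the job is handed in; nothing more can be done
None
```

The mould is pushed flush into the corner against the back rail and left stop, the block is then pushed up against it, the bystanders in view are undisturbed, and the job was handed in at about 22 s with the arm clear.

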